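Hook out the narrow test-tile tray in a pottery

TASK

Take the hook from its wooden stand, put it down into the finger hole of the narrow tile tray and pull that tray straight out of its case to its stop with the hook. Then hang the hook back upright in its stand and let go; leave the wide tray shut.

Things in the scene. Friction and masses are not known exactly. Their poses are not given: they have to be found in the camera images.
- hook_grip (a point): Hook, 180 g: wooden grip 24 (x) x 60 (y) x 55 (z) mm on a steel collar disc 64 mm wide, 6 thick; below it an 8 mm steel rod 60 mm long ending in an 8 mm thick toe pointing to -x, reaching 16 mm from the rod's axis. Point: grip centre, on the rod's axis, 33.5 mm above the collar's underside, 93.5 above the toe's underside. z up. Starts upright in its stand.
- stand_seat (a point): Dark wooden hook stand, fixed: level plate 90 x 90 x 12 mm on two cheeks, with a 44 x 44 mm square through hole. Point: hole centre in the plate's upper face, 75 mm above the bench; the collar rests on this face with the rod hanging in the hole. z up, x and y along the hole's edges; the hook starts turned nearly alike.
- narrow_hole (a point): Finger hole of the NARROW tray (115 mm wide; case 151 wide, 90 high, square tiles on its roof), in a level tongue 70 long, 64 wide, 6 mm thick ahead of the tray. Hole 40 (x) x 32 (y) mm, free below down to the bench. Point: hole centre in the tongue's upper face, 45 mm above the bench, 40 mm ahead of the tray's front board; moves with the tray. z up; the tray comes out along -x.
- narrow_tray (a joint): How far the narrow tray is out, in m: 0 fully in, 0.100 at its stop. Tray of about 0.5 kg, slides with about 2 N of friction, stays where it is left. Starts up to 12 mm out.
- wide_tray (a joint): How far the other, WIDE tray (180 mm wide; case 216 wide, round pots on its roof, otherwise alike) is out, in m. Starts up to 10 mm out, which counts as shut. The two cases may stand either way round, left or right.
Things that resemble listed ones, but are neither listed nor needed, are in the scene too. What is shaped like the part that bears hook_grip but green or turquoise is not meant.

How it is judged:
On the way, in this order (a step that is already met when the one before it is completed fails the run):
1. the hook's toe is down in the finger hole of the narrow tray, which is still in (less than 40 mm out) (x of narrow_hole in the frame of hook_grip between -0.024 and 0.024 m and y of narrow_hole in the frame of hook_grip between -0.02 and 0.02 m and z of narrow_hole in the frame of hook_grip above -0.086 m and value of joint narrow_tray below 0.04 m), for 0.1 s.
2. the narrow tray is out by more than 85 mm while the hook is still in its finger hole (x of narrow_hole in the frame of hook_grip between -0.024 and 0.024 m and y of narrow_hole in the frame of hook_grip between -0.02 and 0.02 m and z of narrow_hole in the frame of hook_grip above -0.088 m and value of joint narrow_tray above 0.085 m), for 0.1 s.
At the end, for the whole second after the job is handed in: The narrow tray is more than 85 mm out (its stop is at 100 mm), the wide tray less than 30 mm out, and the hook hangs released in its stand: grip centre within 22 mm of the hole's centre sideways and 28 to 40 mm above the plate's upper face, upright within 10 degrees (value of joint narrow_tray above 0.085 m and value of joint wide_tray below 0.03 m and horizontal distance between hook_grip and stand_seat below 0.022 m and z of hook_grip in the frame of stand_seat between 0.028 and 0.04 m and angle between hook_grip's own z axis and vertical below 0.17 rad); the robot touches nothing.
It fails at once if the wide tray is pulled out by more than 30 mm (value of joint wide_tray above 0.03 m).
It also fails if it takes over 45 s, if anything falls off the work surface, if the arm or the gripper's body presses on something with over 40 N, if the wrist force passes 120 N, or if a joint passes its speed limit or range.

ROBOT

A 6-joint arm with a two-finger parallel gripper is mounted at the origin on the work surface. World frame = base frame: x ahead of the robot, y to its left, z up, the work surface at z = 0. Lengths are in m, angles in rad, forces in N, time in s.
With the tool pointing down it reaches from about 0.25 to 0.775 m from the base axis. Payload 4 kg.
Tool frame: the origin (TCP) lies midway between the tips of the shut fingers; the grasp point (between the pads) lies 19 mm behind it (robot.tcp_to_grasp is the distance from the TCP to the grasp point, in m); z points along the fingers, y is the line along which they close (so a half turn about z gives the same grasp; the last joint's range is limited). The gripper opens to 94 mm and grips with 3 to 60 N. Pads are 16 mm wide; open, the fingers measure 119 mm over their backs; the gripper's body (75 mm by 177 mm) begins 78 mm behind the grasp point.
Start: joints at [-1.399, 0.087, 1.371, -0, 1.684, -0.103], TCP at [0.149, -0.529, 0.206] pointing down, gripper open.
Joint ranges: [-3.1, 3.1], [-0.76, 2.03], [0.27, 2.55], [-1.08, 4.22], [0.17, 2.65], [-2.57, 2.57]. Speed limits (rad/s): [2.79, 2.79, 3.14, 3.14, 3.14, 3.14].

INTERFACE

Orientations are given as [roll, pitch, yaw] about the fixed x, y, z axes, in that order (R = Rz(yaw) Ry(pitch) Rx(roll)).
In Python, from bench import robot, viewer gives the robot as it stands. The module is installed in compiled form; this text tells all that it offers.
- The arm moves only by the shell command python3 -m handwheel 'ROWS' [OPENING]. ROWS is JSON, a list of rows, each a list of 6 numbers: the shift along the tool's x, y, z in units of 0.2 m (1.0 is 0.2 m), then the turn, a rotation vector about the tool's x, y, z in units of 30 degrees (1.0 is 30 degrees). In form: [[x, y, z, wx, wy, wz], ...]. A call has 1 to 10 rows; each row is the pose to reach, as a shift and turn from the pose commanded when the call began, along the tool's axes at that moment; what a row does not reach only later rows make up. A row lasts 1/12 s, in which the tool goes at most 41.7 mm and 7.16 degrees, less where a joint would pass 70% of its speed; a pose out of reach is approached as far as the arm can. A call with a number of a shift or a turn outside -1 to 1 is refused whole. A call with a gripper value outside its range is refused whole. OPENING is the gripper's target within -1 to 1 (shut at 1, half-way at 0, fully open at -1), set as the call begins (- or left out, the last holds). The fingers move at their own pace and stop on an object; the grip force is fixed at half the most. Time passes only in rows, so rows that repeat a pose let the fingers close. It gives the time, the measured TCP pose, the force, the opening and the grip force at its end, in the units of the state.
- robot.get_obs(): the state, without advancing time (a new reading comes with each control period).
- viewer.snapshot(name): name is "side" or "top"; returns the picture (420x560x3 uint8, red, green, blue); there is no depth.
- viewer.calibration(name): a dict with "fx", "fy", "cx", "cy" (pixels), "k1" (the pictures are not rectified: a ray, as slopes to the right and down, at radius r is drawn at 1 + k1 r^2 times it, then the intrinsics apply), "R" (3x3) and "t" (3): a world point X has camera coordinates R X + t. Camera axes: x right, y down, z forward; pixel columns grow to the right and rows downward; lengths in m; the calibration is good to about 2 mm. A picture is of the moment at which its call begins. calibration takes no time and is no camera call.
- robot.close_job(): hands the job in; it is judged then, once.
The state is a dict: "time": time; "joint_positions": joint angles; "qvel": joint speeds; "joint_torque": joint torques, N m; "tool_pos": TCP position; "ee_rot": TCP orientation; "wrist_force": force on the tool from outside, world axes, zero at the start; "wrist_torque": the same for the moment, N m; "width": finger opening in m; "finger_force": force on a finger pad.
Only numpy, scipy, OpenCV 4.12 (cv2) and the standard library are available. Lean on these libraries where they do the work, as an engineer would, in place of code of your own. Each camera call takes 0.05 s, during which the arm holds its last target. There are 200 camera calls.

## Working session

There is one attempt and no reset: what is moved stays moved. The work goes in short steps, Python scripts to look and compute and a shell command to move; the robot and the scene stay as the last step left them, time stands still between calls to the robot, and variables do not carry over. Pictures are saved under pics/ and viewed, at most 10 in all, crops included, and the job is handed in when it is done.

```bash
mkdir -p pics; python3 - <<'E'
from bench import robot, viewer
import cv2
o=robot.get_obs(); print(o['time'],o['tool_pos'],o['ee_rot'],o['width'])
for n in('side','top'):
    p=viewer.snapshot(n); cv2.imwrite(f'pics/{n}0.png',p[:,:,::-1]); c=viewer.calibration(n); print(n,c)
E
```

```text
0.0 [ 0.14912133 -0.52882477  0.20428964] [-3.13938498e+00 -1.95461244e-04  2.74774495e-01] 0.09417288673787334
side {'fx': 535.3645325451076, 'fy': 535.3645325451076, 'cx': 273.14862328097837, 'cy': 205.37163813604914, 'k1': -0.18163974126649776, 'R': array([[-0.81062811, -0.58544194, -0.01182365],
       [-0.42263391,  0.59893429, -0.6801899 ],
       [ 0.40529328, -0.54638398, -0.73294059]]), 't': array([0.26552233, 0.30394259, 1.37277968])}
top {'fx': 424.22692048314286, 'fy': 424.22692048314286, 'cx': 278.56764434988315, 'cy': 205.6321292878949, 'k1': 0.009175606320023719, 'R': array([[ 0.00350668, -0.99978437, -0.02046739],
       [-0.99822891, -0.00228426, -0.05944596],
       [ 0.05938639,  0.0206396 , -0.99802167]]), 't': array([-0.1024784 ,  0.44178304,  1.20069677])}
```

View pics/top0.png

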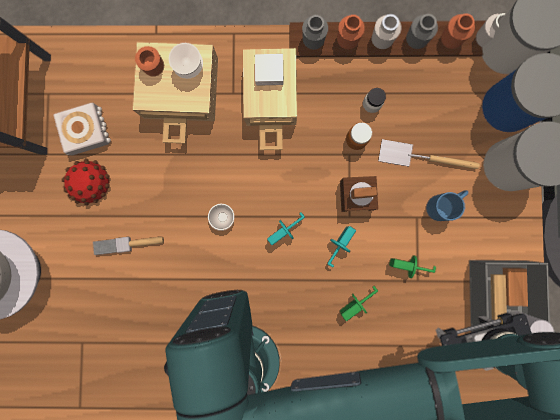

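View pics/side0.png

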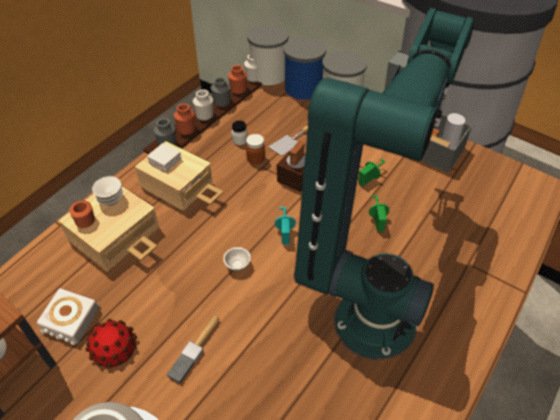

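The top view shows the stand with the hook at about (359,194). The narrow case with tiles is at (268,85), its tongue hole near (270,142), and the wide case with pots is on the left at (175,80). Next I'll enlarge the relevant region.

```bash
cat > h.py <<'E'
import numpy as np, cv2
from bench import robot, viewer
def ray(n,uv):
    c=viewer.calibration(n); K=np.array([[c['fx'],0,c['cx']],[0,c['fy'],c['cy']],[0,0,1]])
    s=cv2.undistortPoints(np.array([[uv]],float),K,np.array([c['k1'],0,0,0.]))[0,0]
    R=np.array(c['R']);return -R.T@c['t'], R.T@np.array([s[0],s[1],1])
def onz(n,uv,z):
    o,d=ray(n,uv); return o+d*(z-o[2])/d[2]
def crop(n,u0,v0,w,h,k,name,p=None):
    p=viewer.snapshot(n) if p is None else p
    cv2.imwrite(name,cv2.resize(p[v0:v0+h,u0:u0+w,::-1],None,fx=k,fy=k,interpolation=cv2.INTER_CUBIC)); return p
E
python3 - <<'E'
import cv2,numpy as np
a=cv2.imread('pics/top0.png'); b=cv2.imread('pics/side0.png')
c1=cv2.resize(a[40:220,235:395],None,fx=3,fy=3,interpolation=cv2.INTER_CUBIC) #480x540
c2=cv2.resize(b[135:225,130:230],None,fx=3,fy=3,interpolation=cv2.INTER_CUBIC)#300x270
c3=cv2.resize(b[120:210,240:340],None,fx=3,fy=3,interpolation=cv2.INTER_CUBIC)
cv2.imwrite('pics/c0.png',np.hstack([c1,np.vstack([c2,c3])]))
E
```

```text
(no output)
```

View pics/c0.png

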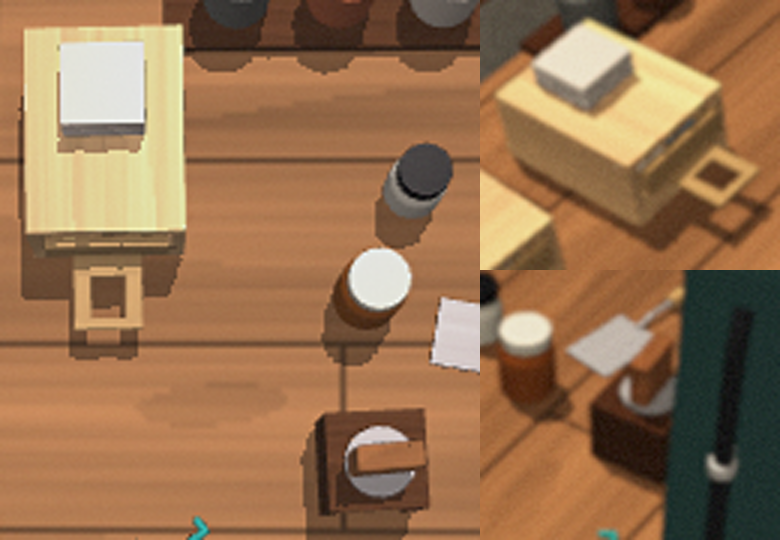

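The crop (3x, offset (235,40)) gives these top-view pixels:
- hole centre at about (271,138.3)
- stand plate centre at about (360.7,193.7)
- collar at about (361.7,194)
- grip top centre at about (365.3,192.7)

```bash
python3 - <<'E'
from h import *
f=lambda x,y:(235+x/3,40+y/3)
P=lambda l,x,y,z:print(l,np.round(onz('top',f(x,y),z),4))
P('hole',108,294,.045)
for q in((75,256),(143,256),(75,329),(143,329)):P('tongue',*q,.045)
for q in((25,28),(25,233),(186,230),(184,26)):P('roof',*q,.09)
for q in((325,412),(425,410),(430,508),(328,514)):P('plate',*q,.075)
P('collar',380,462,.081)
P('grip',391,458,.136)
for q in((356,446),(424,440),(426,469),(358,474)):P('grip',*q,.136)
# side check: hole at side crop (crop offset 130,135 in side; panel at 480,0)
print('side hole',np.round(onz('side',(130+(718-480)/3,135+178/3),.045),4))
print('side griptop',np.round(onz('side',(240+(657-480)/3,120+(350-270)/3),.136),4))
E
```

```text
hole [ 0.6303 -0.08    0.045 ]
tongue [ 0.6664 -0.0488  0.045 ]
tongue [ 0.6663 -0.1126  0.045 ]
tongue [ 0.5973 -0.0492  0.045 ]
tongue [ 0.5972 -0.1128  0.045 ]
roof [ 0.8656 -0.0049  0.09  ]
roof [ 0.6762 -0.0064  0.09  ]
roof [ 0.6786 -0.1518  0.09  ]
roof [ 0.8667 -0.1498  0.09  ]
plate [ 0.5156 -0.2779  0.075 ]
plate [ 0.5175 -0.3678  0.075 ]
plate [ 0.429  -0.3714  0.075 ]
plate [ 0.4233 -0.2801  0.075 ]
collar [ 0.4698 -0.326   0.081 ]
grip [ 0.4685 -0.3257  0.136 ]
grip [ 0.4787 -0.2961  0.136 ]
grip [ 0.4839 -0.3539  0.136 ]
grip [ 0.4591 -0.3553  0.136 ]
grip [ 0.4547 -0.2976  0.136 ]
side hole [ 0.6212 -0.0743  0.045 ]
side griptop [ 0.4637 -0.3268  0.136 ]
```

```bash
cat >> h.py <<'E'
from scipy.spatial.transform import Rotation as Ro
def go(pos,yaw):
    o=robot.get_obs(); R=Ro.from_euler('xyz',o['ee_rot'])
    T=Ro.from_euler('xyz',[np.pi,0,yaw])
    print('t',round(o['time'],2),'pos',np.round(o['tool_pos'],4),'rot',np.round(o['ee_rot'],4),'F',np.round(o['wrist_force'],1),'w',round(o['width'],4))
    print('units',np.round(R.inv().apply(np.array(pos)-o['tool_pos'])/.2,3),np.round((R.inv()*T).as_rotvec()/np.radians(30),3))
E
python3 -m handwheel '[[0.2,-0.06,0,0,0,-0.2],[0.4,-0.12,0,0,0,-0.4],[0.6,-0.18,0,0,0,-0.6],[0.8,-0.24,0,0,0,-0.8],[0.9,-0.27,0,0,0,-0.9],[0.9,-0.27,0,0,0,-0.9]]' -1
python3 -c "
from h import *
go([.469,-.326,.2],1.654)"
```

```text
time: 0.6
tool_pos: [0.3111, -0.4257, 0.205]
ee_rot: [-3.141, -0.002, 0.753]
wrist_force: [-0.3, -0.4, 1.2]
width: 0.0941
finger_force: 0.0
t 0.6 pos [ 0.3111 -0.4257  0.205 ] rot [-3.1411e+00 -2.1000e-03  7.5340e-01] F [-0.3 -0.4  1.2] w 0.0941
units [0.917 0.177 0.027] [ 1.00e-03 -4.00e-03 -1.72e+00]
```

```bash
python3 -m handwheel '[[0.2,0.04,0,0,0,-0.2],[0.4,0.08,0,0,0,-0.4],[0.6,0.12,0,0,0,-0.6],[0.8,0.16,0,0,0,-0.8],[0.9,0.18,0,0,0,-1],[0.9,0.18,0,0,0,-1]]' >/dev/null
python3 -m handwheel '[[0,0,0,0,0,-0.2],[0,0,0,0,0,-0.4],[0,0,0,0,0,-0.6],[0,0,0,0,0,-0.7],[0,0,0,0,0,-0.7],[0,0,0,0,0,-0.7]]' >/dev/null
python3 - <<'E'
from h import *
a=viewer.snapshot('top');b=viewer.snapshot('side')
go([.469,-.326,.15],1.654)
f=lambda p,u,v:cv2.resize(p[v:v+130,u:u+130,::-1],None,fx=3,fy=3,interpolation=cv2.INTER_CUBIC)
cv2.imwrite('pics/c1.png',np.hstack([f(a,290,120),f(b,230,80)]))
E
```

```text
t 1.7 pos [ 0.4637 -0.3336  0.2053] rot [-3.1411e+00  1.0000e-04  1.6329e+00] F [ 0.7 -0.1  0.4] w 0.094
units [0.036 0.029 0.277] [-0.001  0.    -0.04 ]
```

View pics/c1.png

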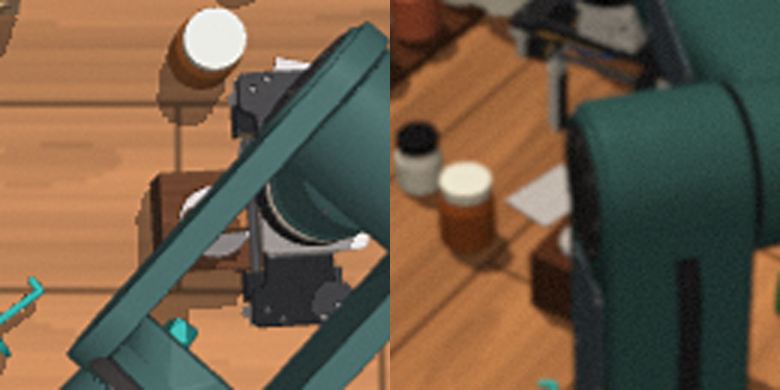

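The arm hides the hook in both views: the gripper covers the stand in the top view and the arm covers it in the side view. The plate and the top of the hook still sit where I measured them, so I'll correct the pose and go down.

```bash
python3 -m handwheel '[[0.03,0.03,0.1,0,0,-0.04],[0.035,0.03,0.2,0,0,-0.04],[0.035,0.03,0.3,0,0,-0.04],[0.035,0.03,0.4,0,0,-0.04],[0.035,0.03,0.5,0,0,-0.04],[0.035,0.03,0.565,0,0,-0.04],[0.035,0.03,0.565,0,0,-0.04]]'
python3 -m handwheel '[[0,0,0,0,0,0],[0,0,0,0,0,0],[0,0,0,0,0,0],[0,0,0,0,0,0],[0,0,0,0,0,0],[0,0,0,0,0,0],[0,0,0,0,0,0],[0,0,0,0,0,0]]' 1
```

```text
time: 2.28
tool_pos: [0.4677, -0.3241, 0.0885]
ee_rot: [-3.136, -0.005, 1.655]
wrist_force: [0.4, 0.3, -1.0]
width: 0.0941
finger_force: 0.0
time: 2.95
tool_pos: [0.47, -0.3255, 0.0927]
ee_rot: [3.141, 0.0, 1.657]
wrist_force: [-1.0, 0.0, -0.5]
width: 0.044
finger_force: 0.0
```

```bash
python3 -m handwheel '[[0,0,0,0,0,0],[0,0,0,0,0,0],[0,0,0,0,0,0],[0,0,0,0,0,0],[0,0,0,0,0,0],[0,0,0,0,0,0]]' 1
```

```text
time: 3.45
tool_pos: [0.47, -0.3254, 0.0924]
ee_rot: [-3.142, -0.0, 1.657]
wrist_force: [-0.1, -0.6, -0.5]
width: 0.0239
finger_force: 30.0
```

```bash
python3 -m handwheel '[[0,0,-0.1,0,0,0],[0,0,-0.2,0,0,0],[0,0,-0.3,0,0,0],[0,0,-0.4,0,0,0],[0,0,-0.5,0,0,0],[0,0,-0.5,0,0,0]]'
python3 -c "
from h import *
go([.636,-.080,.19],1.581)"
```

```text
time: 3.95
tool_pos: [0.4715, -0.3268, 0.197]
ee_rot: [3.136, 0.006, 1.657]
wrist_force: [-0.0, -0.7, -1.5]
width: 0.024
finger_force: 30.0
t 3.95 pos [ 0.4715 -0.3268  0.197 ] rot [3.1361 0.0057 1.6571] F [-0.  -0.7 -1.5] w 0.024
units [1.158 0.925 0.034] [0.011 0.01  0.145]
```

```bash
python3 -m handwheel '[[0.1,0.08,0,0,0,0.02],[0.2,0.16,0,0,0,0.04],[0.32,0.25,0,0,0,0.06],[0.45,0.35,0,0,0,0.08],[0.6,0.46,0,0,0,0.1],[0.75,0.58,0,0,0,0.12],[0.9,0.7,0,0,0,0.14],[1,0.8,0,0,0,0.145],[1,0.8,0,0,0,0.145],[1,0.8,0,0,0,0.145]]'
python3 - <<'E'
from h import *
go([.636,-.080,.16],1.581)
a=viewer.snapshot('top');b=viewer.snapshot('side')
f=lambda p,u,v:cv2.resize(p[v:v+130,u:u+130,::-1],None,fx=3,fy=3,interpolation=cv2.INTER_CUBIC)
cv2.imwrite('pics/c2.png',np.hstack([f(a,205,70),f(b,130,120)]))
E
```

```text
time: 4.78
tool_pos: [0.612, -0.1109, 0.1899]
ee_rot: [-3.138, -0.0, 1.584]
wrist_force: [0.2, -0.5, -2.7]
width: 0.0239
finger_force: 30.0
t 4.78 pos [ 0.612  -0.1109  0.1899] rot [-3.1378e+00 -4.0000e-04  1.5842e+00] F [ 0.2 -0.5 -2.7] w 0.0239
units [0.153 0.123 0.149] [-0.007 -0.001  0.006]
```

View pics/c2.png

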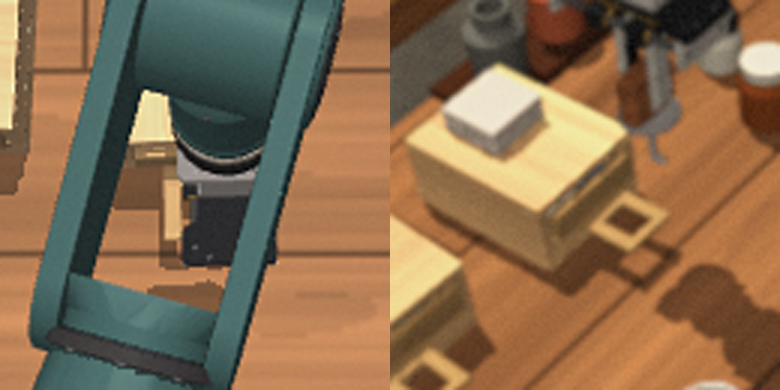

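The side crop shows the tongue corners near (667,214), (625,250) and (628,190), the hole at (631,221), and the toe at about (655,157). I'll check the side view's bias by projecting the known hook points.

```bash
python3 - <<'E'
from h import *
g=lambda x,y:(130+(x-390)/3,120+y/3)
for q in((667,214),(625,250),(628,190),(631,221)):print('tongue',np.round(onz('side',g(*q),.045),4))
c=viewer.calibration('side')
def proj(X):
    K=np.array([[c['fx'],0,c['cx']],[0,c['fy'],c['cy']],[0,0,1]])
    p=cv2.projectPoints(np.array([X],float),cv2.Rodrigues(np.array(c['R']))[0],np.array(c['t']),K,np.array([c['k1'],0,0,0.]))[0][0,0]
    return np.round([(p[0]-130)*3+390,(p[1]-120)*3])
z=.1899+.0161
ax=np.array([.612,-.1109])
for n,d in(('toe bottom end',(-.016,0,-.0935)),('rod bottom',(0,0,-.0935)),('collar -x',(-.032,0,-.0335)),('collar +x',(.032,0,-.0335)),('collar -y',(0,-.032,-.03)),('collar +y',(0,.032,-.03))):
    print(n,proj(np.r_[ax,z]+d))
for X in((.5972,-.1128,.045),(.5973,-.0492,.045),(.6663,-.1126,.045),(.6303,-.08,.045)):print('top est ->',proj(X))
E
```

```text
tongue [ 0.5967 -0.1072  0.045 ]
tongue [ 0.5991 -0.0438  0.045 ]
tongue [ 0.6524 -0.1108  0.045 ]
tongue [ 0.6206 -0.0783  0.045 ]
toe bottom end [664. 165.]
rod bottom [652. 158.]
collar -x [672. 126.]
collar +x [622. 101.]
collar -y [668.  93.]
collar +y [625. 129.]
top est -> [670. 211.]
top est -> [630. 248.]
top est -> [619. 184.]
top est -> [625. 216.]
```

```bash
python3 -m handwheel '[[0.05,0.04,0.03,0,0,0],[0.1,0.08,0.08,0,0,0],[0.16,0.108,0.14,0,0,0],[0.16,0.108,0.2,0,0,0],[0.16,0.108,0.25,0,0,0],[0.16,0.108,0.25,0,0,0],[0.16,0.108,0.25,0,0,0]]'
python3 - <<'E'
from h import *
go([.6335,-.079,.13],1.581)
b=viewer.snapshot('side')
cv2.imwrite('pics/c3.png',cv2.resize(b[140:220,170:270,::-1],None,fx=6,fy=6,interpolation=cv2.INTER_CUBIC))
E
```

```text
time: 5.47
tool_pos: [0.6324, -0.0803, 0.1406]
ee_rot: [-3.138, -0.0, 1.581]
wrist_force: [0.1, 0.3, -1.9]
width: 0.0239
finger_force: 30.0
t 5.47 pos [ 0.6324 -0.0803  0.1406] rot [-3.1383e+00 -3.0000e-04  1.5809e+00] F [ 0.1  0.3 -1.9] w 0.0239
units [0.006 0.006 0.053] [-0.006 -0.001 -0.   ]
```

View pics/c3.png

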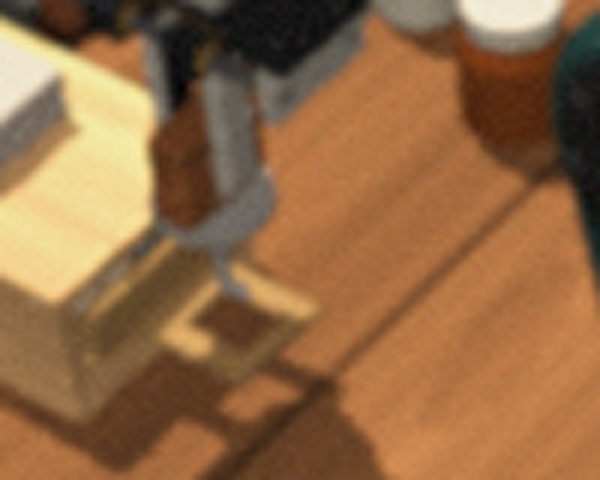

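The close side crop (6x, offset (170,140)) shows the toe tip at about (240,292) and the rod bottom at about (222,290). The tongue's front corners are at (320,308) and (233,380), and the hole is at about (237,328).

```bash
python3 - <<'E'
from h import *
g=lambda x,y:(170+x/6,140+y/6)
print('toe tip seen @z.067',onz('side',g(240,292),.0672),'expected',.6324-.016,-.0803)
print('rod seen @.08',onz('side',g(218,262),.085))
for q in((320,308),(233,380)):print(onz('side',g(*q),.045))
print('hole dark',onz('side',g(237,328),.045))
E
```

```text
toe tip seen @z.067 [ 0.61934964 -0.07861297  0.0672    ] expected 0.6164 -0.0803
rod seen @.08 [ 0.62937044 -0.0759566   0.085     ]
[ 0.59420783 -0.10899997  0.045     ]
[ 0.59789792 -0.04470429  0.045     ]
hole dark [ 0.61988889 -0.07355086  0.045     ]
```

Measured in the same view, the toe is centred over the hole to within about 3 mm. I'll lower it in stages and watch the force.

```bash
python3 -m handwheel '[[0,-0.01,0.03,0,0,0],[0,-0.01,0.06,0,0,0],[0,-0.01,0.09,0,0,0],[0,-0.01,0.12,0,0,0],[0,-0.01,0.12,0,0,0]]' | grep -E 'pos|force'
python3 -m handwheel '[[0,0,0.03,0,0,0],[0,0,0.06,0,0,0],[0,0,0.09,0,0,0],[0,0,0.09,0,0,0],[0,0,0.09,0,0,0]]'
python3 - <<'E'
from h import *
b=viewer.snapshot('side')
cv2.imwrite('pics/c4.png',cv2.resize(b[140:220,170:270,::-1],None,fx=6,fy=6,interpolation=cv2.INTER_CUBIC))
E
```

```text
tool_pos: [0.6303, -0.0801, 0.1163]
wrist_force: [0.0, 0.2, -2.9]
finger_force: 30.0
time: 6.35
tool_pos: [0.631, -0.0801, 0.0996]
ee_rot: [-3.14, -0.0, 1.581]
wrist_force: [-0.8, -0.3, -1.6]
width: 0.0242
finger_force: 30.0
```

View pics/c4.png

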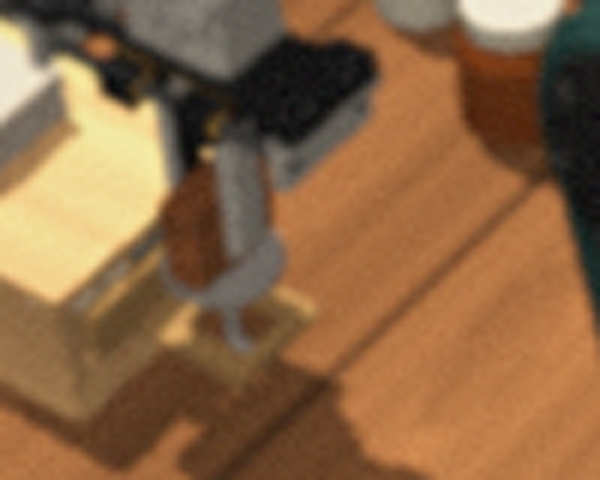

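The toe is down in the hole with no contact force, and the rod shows inside the hole at about (235,325). Now the pull along -x (tool -y).

```bash
python3 -m handwheel '[[0,-0.04,0,0,0,0],[0,-0.08,0,0,0,0],[0,-0.12,0,0,0,0],[0,-0.16,0,0,0,0],[0,-0.2,0,0,0,0],[0,-0.24,0,0,0,0],[0,-0.28,0,0,0,0],[0,-0.32,0,0,0,0],[0,-0.36,0,0,0,0],[0,-0.4,0,0,0,0]]'
python3 -m handwheel '[[0,-0.02,0,0,0,0],[0,-0.04,0,0,0,0],[0,-0.06,0,0,0,0],[0,-0.08,0,0,0,0],[0,-0.1,0,0,0,0],[0,-0.1,0,0,0,0]]'
```

```text
time: 7.23
tool_pos: [0.5509, -0.0814, 0.1009]
ee_rot: [3.141, 0.001, 1.581]
wrist_force: [3.6, -1.7, -1.6]
width: 0.024
finger_force: 30.0
time: 7.73
tool_pos: [0.5305, -0.0811, 0.1004]
ee_rot: [-3.14, -0.0, 1.581]
wrist_force: [1.3, -1.2, -2.6]
width: 0.0239
finger_force: 30.0
```

```bash
python3 -m handwheel '[[0,-0.015,0,0,0,0],[0,-0.03,0,0,0,0],[0,-0.04,0,0,0,0],[0,-0.04,0,0,0,0]]' | grep -E 'pos|wrist|rot'
python3 -m handwheel '[[0,-0.015,0,0,0,0],[0,-0.03,0,0,0,0],[0,-0.03,0,0,0,0]]'| grep -E 'pos|wrist|rot'
python3 -m handwheel '[[0,-0.01,0,0,0,0],[0,-0.02,0,0,0,0],[0,-0.02,0,0,0,0]]'| grep -E 'pos|wrist|rot'
```

```text
tool_pos: [0.5228, -0.0811, 0.1003]
ee_rot: [-3.141, -0.0, 1.581]
wrist_force: [0.8, -0.0, -2.1]
tool_pos: [0.5199, -0.0812, 0.1005]
ee_rot: [3.135, -0.0, 1.581]
wrist_force: [8.5, -0.2, -6.7]
tool_pos: [0.5187, -0.0814, 0.1008]
ee_rot: [3.128, 0.0, 1.581]
wrist_force: [13.5, -0.3, -10.3]
```

The force rise marks the stop. I'll move back about 21 mm to the middle of the hole, then lift.

```bash
python3 -m handwheel '[[0,0.03,0,0,0,0],[0,0.06,0,0,0,0],[0,0.09,0,0,0,0],[0,0.12,0,0,0,0],[0,0.12,0,0,0,0],[0,0.12,0,0,0,0]]'| grep -E 'pos|wrist|rot'
python3 -m handwheel '[[0,0,-0.03,0,0,0],[0,0,-0.07,0,0,0],[0,0,-0.12,0,0,0],[0,0,-0.18,0,0,0],[0,0,-0.26,0,0,0],[0,0,-0.35,0,0,0],[0,0,-0.45,0,0,0],[0,0,-0.45,0,0,0],[0,0,-0.45,0,0,0]]'
python3 - <<'E'
from h import *
go([.470,-.3255,.19],1.635)
a=viewer.snapshot('top');b=viewer.snapshot('side')
f=lambda p,u,v:cv2.resize(p[v:v+130,u:u+130,::-1],None,fx=3,fy=3,interpolation=cv2.INTER_CUBIC)
cv2.imwrite('pics/c5.png',np.hstack([f(a,205,70),f(b,150,110)]))
E
```

```text
tool_pos: [0.5372, -0.0811, 0.1001]
ee_rot: [-3.14, -0.0, 1.581]
wrist_force: [0.3, 0.6, -2.3]
time: 9.82
tool_pos: [0.5385, -0.0815, 0.193]
ee_rot: [3.137, 0.001, 1.581]
wrist_force: [-0.9, 0.5, -2.6]
width: 0.0238
finger_force: 30.0
t 9.82 pos [ 0.5385 -0.0815  0.193 ] rot [3.1367e+00 1.4000e-03 1.5811e+00] F [-0.9  0.5 -2.6] w 0.0238
units [-1.216 -0.355  0.015] [ 0.009  0.003 -0.103]
```

View pics/c5.png

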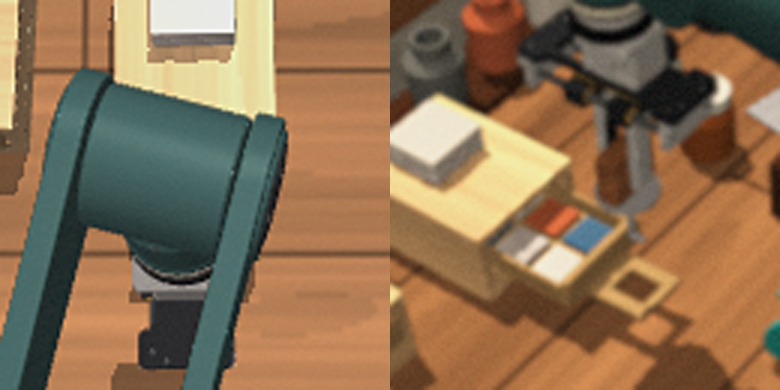

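The tray is out and empty of the hook, with its hole at about (643,287) in the side crop. Now back to the stand.

```bash
python3 -m handwheel '[[-0.08,-0.03,0,0,0,-0.01],[-0.18,-0.06,0,0,0,-0.02],[-0.3,-0.1,0,0,0,-0.04],[-0.43,-0.14,0,0,0,-0.06],[-0.57,-0.18,0,0,0,-0.08],[-0.71,-0.22,0,0,0,-0.1],[-0.84,-0.26,0,0,0,-0.1],[-0.94,-0.28,0,0,0,-0.1],[-1,-0.3,0,0,0,-0.1],[-1,-0.3,0,0,0,-0.1]]'>/dev/null
python3 - <<'E'
from h import *
go([.470,-.3255,.19],1.635)
print(onz('side',(150+(643-390)/3,110+287/3),.045))
E
```

```text
t 10.75 pos [ 0.478  -0.2835  0.1886] rot [-3.1386e+00 -1.2000e-03  1.6303e+00] F [ 0.1  0.  -1.8] w 0.0238
units [-0.207 -0.053 -0.007] [-0.006 -0.002 -0.009]
[ 0.52897781 -0.08162529  0.045     ]
```

```bash
python3 -m handwheel '[[-0.05,-0.01,0,0,0,0],[-0.11,-0.025,0,0,0,0],[-0.17,-0.035,0,0,0,0],[-0.21,-0.045,0,0,0,0],[-0.21,-0.045,0,0,0,0],[-0.21,-0.045,0,0,0,0],[-0.21,-0.045,0,0,0,0]]'>/dev/null
python3 - <<'E'
from h import *
go([.4712,-.3255,.094],1.635)
b=viewer.snapshot('side')
cv2.imwrite('pics/c6.png',cv2.resize(b[90:190,250:350,::-1],None,fx=5,fy=5,interpolation=cv2.INTER_CUBIC))
E
```

```text
t 11.33 pos [ 0.4733 -0.324   0.1905] rot [ 3.1415e+00 -5.0000e-04  1.6338e+00] F [-0.5  0.1 -2.5] w 0.0239
units [-0.007 -0.011  0.482] [ 0.    -0.001 -0.002]
```

View pics/c6.png

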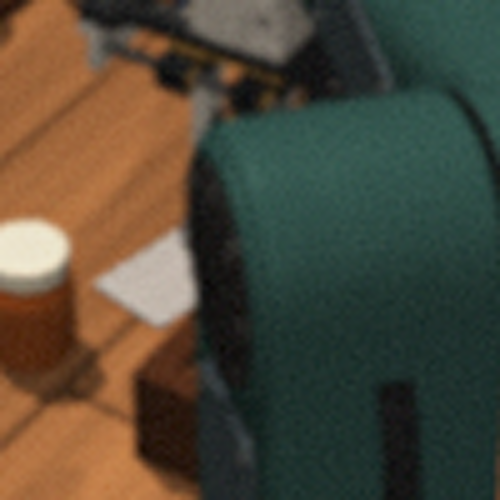

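The arm hides the hook here and only the corner of the stand shows, at (165,400). I'll lower by the recorded pose and watch the force.

```bash
python3 -m handwheel '[[-0.007,-0.01,0.05,0,0,0],[-0.007,-0.01,0.1,0,0,0],[-0.007,-0.01,0.15,0,0,0],[-0.007,-0.01,0.19,0,0,0],[-0.007,-0.01,0.23,0,0,0],[-0.007,-0.01,0.26,0,0,0],[-0.007,-0.01,0.26,0,0,0]]'
python3 -m handwheel '[[0,0,0.04,0,0,0],[0,0,0.08,0,0,0],[0,0,0.12,0,0,0],[0,0,0.16,0,0,0],[0,0,0.19,0,0,0],[0,0,0.2,0,0,0],[0,0,0.2,0,0,0],[0,0,0.2,0,0,0]]'
```

```text
time: 11.97
tool_pos: [0.4704, -0.325, 0.1361]
ee_rot: [-3.139, -0.003, 1.634]
wrist_force: [0.6, -0.3, -2.4]
width: 0.0239
finger_force: 30.0
time: 12.63
tool_pos: [0.4713, -0.3259, 0.0985]
ee_rot: [3.142, 0.0, 1.634]
wrist_force: [0.4, -0.5, -2.7]
width: 0.0238
finger_force: 30.0
```

Entered without contact. I'll lower the last ~6 mm until the collar seats.

```bash
python3 -m handwheel '[[0,0,0.01,0,0,0],[0,0,0.02,0,0,0],[0,0,0.025,0,0,0],[0,0,0.025,0,0,0],[0,0,0.025,0,0,0]]' | grep -E 'pos|wrist'
python3 -m handwheel '[[0,0,0.005,0,0,0],[0,0,0.007,0,0,0],[0,0,0.007,0,0,0]]' | grep -E 'pos|wrist'
```

```text
tool_pos: [0.4712, -0.3258, 0.0935]
wrist_force: [0.1, -0.7, -1.0]
tool_pos: [0.4714, -0.326, 0.0925]
wrist_force: [-0.5, -0.4, -0.0]
```

Seated: the height matches the pickup and the hook's weight is off the wrist. I'll open, then retreat upward.

```bash
python3 -m handwheel '[[0,0,0,0,0,0],[0,0,0,0,0,0],[0,0,0,0,0,0],[0,0,0,0,0,0],[0,0,0,0,0,0],[0,0,0,0,0,0],[0,0,0,0,0,0],[0,0,0,0,0,0],[0,0,0,0,0,0],[0,0,0,0,0,0]]' -1 | grep -E 'width|wrist'
python3 -m handwheel '[[0,0,0,0,0,0],[0,0,-0.05,0,0,0],[0,0,-0.12,0,0,0],[0,0,-0.25,0,0,0],[0,0,-0.4,0,0,0],[0,0,-0.55,0,0,0],[0,0,-0.7,0,0,0],[0,0,-0.7,0,0,0]]'
python3 -m handwheel '[[-0.1,0,0,0,0,0],[-0.25,0,0,0,0,0],[-0.4,0,0,0,0,0],[-0.6,0,0,0,0,0],[-0.8,0,0,0,0,0],[-0.9,0,0,0,0,0],[-0.9,0,0,0,0,0],[-0.9,0,0,0,0,0]]'
python3 - <<'E'
from h import *
a=viewer.snapshot('top')
cv2.imwrite('pics/c7.png',cv2.resize(a[40:220,130:395,::-1],None,fx=3,fy=3,interpolation=cv2.INTER_CUBIC))
E
```

```text
wrist_force: [0.1, -0.1, 0.4]
width: 0.0871
time: 14.8
tool_pos: [0.4735, -0.3277, 0.2412]
ee_rot: [3.131, 0.01, 1.634]
wrist_force: [0.4, -0.3, 1.3]
width: 0.0942
finger_force: 0.0
time: 15.47
tool_pos: [0.482, -0.5062, 0.2307]
ee_rot: [-3.141, -0.002, 1.632]
wrist_force: [0.8, 0.1, -0.8]
width: 0.0943
finger_force: 0.0
```

View pics/c7.png

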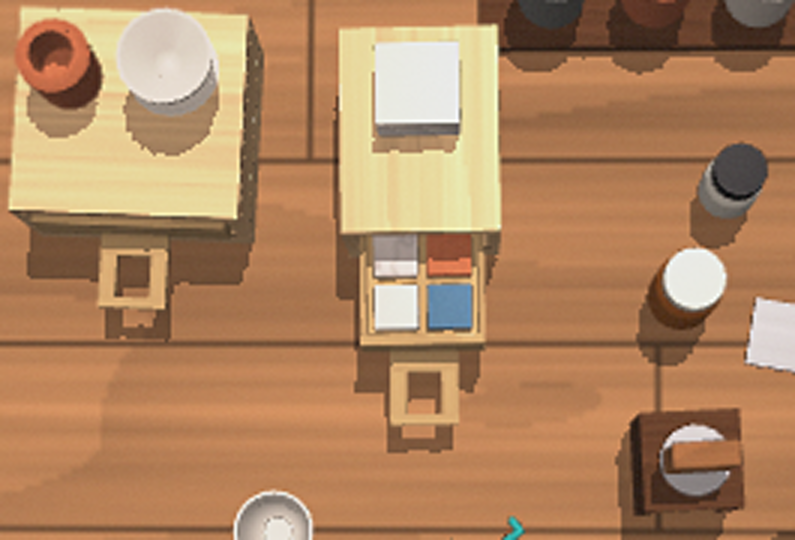

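The hook hangs upright in the stand, with its collar at (697,460) in the crop. The narrow tray is out by about 90 mm plus its starting offset, the wide tray is unchanged, and the gripper is clear.

```bash
python3 -c "
from bench import robot
print(robot.close_job())"
```

```text
the job is handed in; nothing more can be done
None
```

The narrow tray was pulled to its stop with the hook, the hook hangs released and upright in its stand, and the wide tray was not moved; I handed the job in at about 15.5 s, and no verdict was returned.

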